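Put the square compact away in its drawer

ROBOT

A 6-joint arm with a two-finger parallel gripper is mounted at the origin on the work surface. World frame = base frame: x ahead of the robot, y to its left, z up, the work surface at z = 0. Lengths are in m, angles in rad, forces in N, time in s.
With the tool pointing down it reaches from about 0.375 to 0.9 m from the base axis. Payload 3.1 kg.
Tool frame: the origin (TCP) lies at the very end of the fingers, on their centre line; the grasp point (between the pads) lies 19 mm behind it (robot.grip_depth is the distance from the TCP to the grasp point, in m); z points along the fingers, y is the direction in which the jaws open and shut (so a half turn about z gives the same grasp; the last joint's range is limited). The gripper opens to 87 mm and grips with 3 to 60 N. Pads are 19 mm wide; open, the fingers measure 117 mm over their backs; the gripper's body (75 mm by 190 mm) begins 51 mm behind the grasp point.
Start: joints at [-1.385, 0.527, 1.433, -0, 1.181, -0.178], TCP at [0.222, -0.584, 0.223] pointing down, gripper open.
Joint ranges: [-3.08, 3.08], [-0.75, 2.2], [0.22, 2.44], [-1.43, 4.57], [0, 2.65], [-2.85, 2.85]. Speed limits (rad/s): [2.79, 2.79, 3.14, 3.14, 3.14, 3.14].

INTERFACE

Orientations are given as a unit quaternion [x, y, z, w].
In Python, from rig import robot gives the robot as it stands.
- The arm moves only by the tool drive_tool, never from a script. Its argument "series" is a list of rows, each a list of 7 numbers: the shift along the tool's x, y, z in m, then the turn, a rotation vector about the tool's x, y, z in degrees, then the opening, from 0 (shut) to 1 (fully open). A call has 1 to 5 rows; each row shifts and turns the commanded pose from where the row before left it, along the tool's axes as they then stand; what a row does not reach is not made up. A row lasts 1/8 s, in which the tool goes at most 62.5 mm and 10.7 degrees, less where a joint would pass 70% of its speed; a pose out of reach is approached as far as the arm can. A call is refused whole if a number of a shift passes 0.0625 or a number of a turn 10.7, either way. A call with a gripper value outside its range is refused whole. The fingers move at their own pace and stop on an object; "squeeze" is the grip in N (left out, the last holds). Time passes only in rows, so rows that do not move let the fingers close. It gives the time, the measured TCP pose, the force and the opening at its end, in the units of the state.
- robot.get_obs(): the state, without advancing time (a new reading comes with each control period).
- robot.camera(name): name is "scene" or "side" or "wrist"; returns (picture, depth): 480x640x3 uint8, blue, green, red; 480x640 float32, m along the optical axis (not along the pixel's ray), 0 where there is no reading.
- robot.camera_model(name): a dict with "fx", "fy", "cx", "cy" (pixels), "R" (3x3) and "t" (3): a world point X has camera coordinates R X + t. Camera axes: x right, y down, z forward; pixel columns grow to the right and rows downward; lengths in m; the calibration is good to about 2 mm. A picture is of the moment at which its call begins: read the wrist's pose just before it. camera_model takes no time and is no camera call; for the wrist camera it gives the pose at the moment of the call.
- robot.hand_in(): hands the job in, once; it reports no verdict.
The state is a dict: "time": time; "q": joint angles; "joint_velocities": joint speeds; "joint_torque": joint torques, N m; "position": TCP position; "tool_rot": TCP orientation; "ft_force": force on the tool from outside, world axes, zero at the start; "moment": the same for the moment, N m; "grip_width": finger opening in m.
Only numpy, scipy, OpenCV 4.12 (cv2) and the standard library are available. Lean on these libraries where they do the work, as an engineer would, in place of code of your own. Each camera call takes 0.05 s, during which the arm holds its last target. There are 200 camera calls.

TASK

Put the square navy cushion compact, lid up, into the square well of the open organiser drawer so that it sits flat on the bottom of the well. Then push the drawer fully home, past its click. Leave the round green compact and everything else on the table where they are.

Things in the scene. Friction and masses are not known exactly. Their poses are not given: they have to be found in the camera images.
- compact: square cushion compact, navy with a brass seam round its middle and a brass ring on the lid; closed and rigid, 62 x 62 mm in outline, 24 mm thick, about 90 g; lies flat on the table, lid up. Origin: centre of its underside; x and y along its sides, z up through the lid.
- round_compact: round green cushion compact, 62 mm across, 24 mm thick, with a brass ring on its lid; lies on the table and stays there. Origin: centre of its underside, z up.
- organiser: clear acrylic one-drawer organiser, fixed to the table: 205 mm deep, 196 wide, 53 high, 5 mm walls (underside of the roof 48 mm above the table; a compact not down in its well strikes the roof edge). Origin: on the table below the middle of its open front edge; x points to its back (the way the drawer closes), y to its left side, z up.
- drawer (a joint): slide of the drawer, m: 0 is fully home at its stop, positive is pulled out towards the robot (up to 0.165). It starts well open, the wells clear of the roof. Sliding takes 1 to 2 N; over the last 12 mm a spring detent resists with about 6 N until some 5 mm is left, then draws the drawer in and holds it.
- square_well (a point): centre of the floor of the square well in the drawer's level pink insert: 66 x 66 mm, 8 mm deep, chamfered mouth, dark floor 18 mm above the table (insert top 26 mm). x: the way the drawer closes, y: to its left, z up. The round well (66 mm across) lies 90 mm to its right (-y). The drawer's front panel (8 mm thick, top 52 mm above the table) begins 65 mm towards the robot (-x).
- drawer_pull (a point): middle of the front face of the brass pull bar on the drawer's front panel, 30 mm above the table; the bar is 80 mm wide, 14 mm high and its face stands 14 mm before the panel. Axes as the organiser's: pushing along +x closes the drawer.
- tray: two-tier white ceramic tray, 200 x 120 mm, 110 mm high, with an eyelash curler in the upper tier; a bystander. Origin: centre of its underside, long side along x.
- pump_bottle: frosted pump bottle, 60 mm across, 154 mm high; a bystander. Origin: centre of its underside.
- canister: aluminium brush canister, 76 mm across, 110 mm high, brushes rising to about 215 mm; a bystander. Origin: centre of its underside.

How it is judged:
By the outcome, as a careful person would: the job done as asked, in the order asked, and still so for the second after the job is handed in, with the robot touching nothing.
It also fails if it takes over 48 s, if anything falls off the work surface, if the arm or the gripper's body presses on something with over 40 N, if the wrist force passes 120 N, or if a joint passes its speed limit or range.

## Working session

There is one attempt and no reset: what is moved stays moved. The work goes in short steps, Python scripts to look and compute and a tool call to move; the robot and the scene stay as the last step left them, time stands still between calls to the robot, and variables do not carry over. Pictures are saved under pics/ and viewed, about 8 in all and at most 12, crops included, and the job is handed in when it is done.

Besides the shell and the picture viewer there is one more tool, called by a JSON object that holds its "method" and its "body". drive_tool: Moves the arm, as the interface text tells. Its arguments: {"type":"object","properties":{"series":{"type":"array"},"squeeze":{"type":"number"}},"required":["series"]}

```bash
mkdir -p pics; ls; python3 - <<'E'
from rig import robot
import cv2,numpy as np
o=robot.get_obs();print(o)
for n in("scene","side"):
    p,d=robot.camera(n);cv2.imwrite(f"pics/{n}0.png",p);np.savez(f"pics/{n}0.npz",p=p,d=d);m=robot.camera_model(n);print(n,m)
E
```

```text
pics
{'time': 0.0, 'q': array([-1.38548275e+00,  5.28462980e-01,  1.43390471e+00,  2.55166605e-06,
        1.18139450e+00, -1.78509248e-01]), 'joint_velocities': array([-1.20391200e-03, -2.29880089e-05,  3.58083777e-04,  9.42101762e-04,
        7.14785813e-04, -4.73729599e-04]), 'joint_torque': array([ 2.77575697e-05, -4.40037096e+01, -1.76594210e+01,  6.34410605e-02,
        5.82223583e-02, -1.58458406e-04]), 'position': array([ 0.22229122, -0.58334747,  0.22157283]), 'tool_rot': array([ 9.83499206e-01,  1.80909193e-01, -2.51076989e-06, -1.08476685e-03]), 'ft_force': array([ 0.37001678, -0.17819604, -0.0037683 ]), 'moment': array([-0.01596087,  0.0411036 , -0.01397269]), 'grip_width': 0.08702185255456774}
scene {'fx': 472.1825107337706, 'fy': 472.1825107337706, 'cx': 330.3808542226316, 'cy': 239.75141763163157, 'R': array([[ 0.6249015 ,  0.78065606, -0.00861552],
       [ 0.62827681, -0.50941411, -0.58801829],
       [-0.46342891,  0.36204058, -0.80880174]]), 't': array([-0.31841137, -0.25010271,  1.53294582])}
side {'fx': 543.6364261879634, 'fy': 543.6364261879634, 'cx': 315.5785204837995, 'cy': 258.5171804786522, 'R': array([[-0.90174115, -0.43212149, -0.0115718 ],
       [-0.29921449,  0.64326654, -0.70475445],
       [ 0.3119833 , -0.63204364, -0.70935693]]), 't': array([0.44289096, 0.1705413 , 1.3455239 ])}
```

View pics/scene0.png

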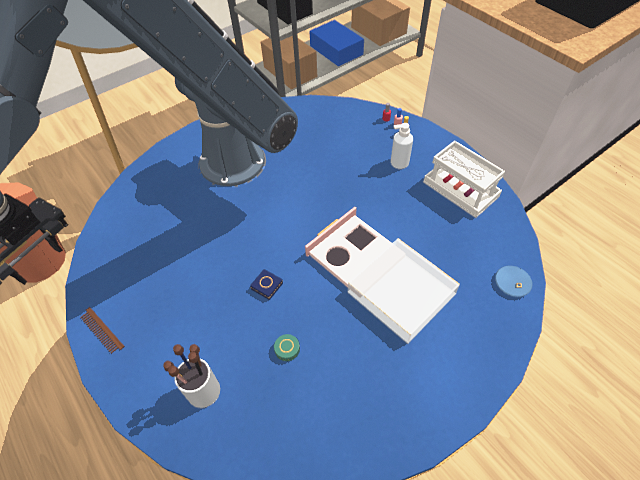

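View pics/side0.png

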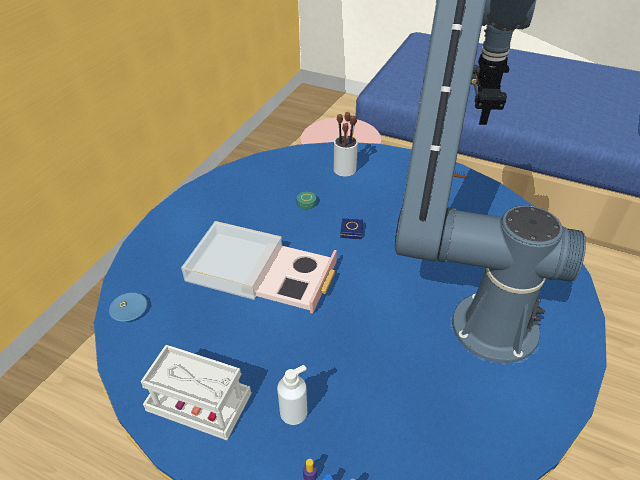

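The scene view shows the navy compact at (266,284), the green one at (287,346), the square well at (360,237), the round well at (338,256) and the pull side facing the robot. The side view shows the compact at (352,228), the square well at (293,289), the round well at (304,265) and the brass pull at (328,281).

```bash
cat > h.py <<'E'
import numpy as np,cv2
def cast(m,uv,z):
    uv=np.atleast_2d(np.asarray(uv,float))
    r=np.c_[(uv[:,0]-m["cx"])/m["fx"],(uv[:,1]-m["cy"])/m["fy"],np.ones(len(uv))]@m["R"]
    c=-m["R"].T@m["t"]
    return c+r*((z-c[2])/r[:,2])[:,None]
def blob(mask,seed,win=None):
    "contour of the mask blob nearest the seed pixel"
    cs,_=cv2.findContours(mask.astype(np.uint8),cv2.RETR_EXTERNAL,cv2.CHAIN_APPROX_NONE)
    cs=[c for c in cs if cv2.contourArea(c)>15]
    return max(cs,key=lambda c:cv2.pointPolygonTest(c,tuple(map(float,seed)),True))
def cen(c):
    M=cv2.moments(c);return np.array([M["m10"]/M["m00"],M["m01"]/M["m00"]])
def rect(P):
    "min-area rectangle of points xy (m): centre, size mm, angle deg of a side folded to [-45,45)"
    (c,s,a)=cv2.minAreaRect((P[:,:2]*1000).astype(np.float32))
    return np.round(c,1),np.round(s,1),round((a+45)%90-45,1)
E
python3 - <<'E'
from rig import robot
from h import *
S={"scene":dict(c=(266,284),s=(360,237),r=(338,256)),"side":dict(c=(352,228),s=(293,289),r=(304,265))}
for n in S:
    f=np.load(f"pics/{n}0.npz");p=f["p"];m=robot.camera_model(n)
    hsv=cv2.cvtColor(p,cv2.COLOR_BGR2HSV);v=p.max(2)
    for k in"sr":
        c=blob(v<100,S[n][k]);P=cast(m,c[:,0],.018)
        print(n,k,cv2.contourArea(c),cast(m,cen(c),.018),rect(P))
    u,w=S[n]["c"];
    br=np.zeros(v.shape,bool);br[w-12:w+13,u-14:u+15]=((p[...,2].astype(int)-p[...,0])>15)[w-12:w+13,u-14:u+15]
    dk=np.zeros(v.shape,bool);dk[w-22:w+23,u-25:u+26]=((v<110)|br)[w-22:w+23,u-25:u+26]
    c=blob(dk,(u,w));print(n,"compact dark",cv2.contourArea(c),cast(m,cen(c),.012),rect(cast(m,c[:,0],.018)))
    ys,xs=np.nonzero(br);print(n,"brass",len(xs),xs.min(),xs.max(),ys.min(),ys.max(),cast(m,((xs.min()+xs.max())/2,(ys.min()+ys.max())/2),.024))
    cv2.imwrite(f"pics/{n}crop.png",cv2.resize(p[w-40:w+40,u-50:u+50],None,fx=5,fy=5,interpolation=cv2.INTER_NEAREST))
a=cv2.imread("pics/scenecrop.png");b=cv2.imread("pics/sidecrop.png")
cv2.imwrite("pics/crops.png",cv2.resize(np.hstack([a,b]),(800,320)))
E
```

```text
scene s 321.5 [[0.4991885  0.11542628 0.018     ]] (array([498.1, 116.1]), array([59.4, 59.5]), 6.3)
scene r 278.5 [[0.50857695 0.02560494 0.018     ]] (array([508.5,  26. ]), array([57.6, 56.1]), -39.0)
scene compact dark 114.0 [[ 0.44815289 -0.170776    0.012     ]] (array([ 450.8, -172.7]), array([33.5, 36.1]), 12.9)
scene brass 77 256 279 276 296 [[ 0.46883475 -0.17732784  0.024     ]]
side s 360.0 [[0.50417164 0.11002339 0.018     ]] (array([504.6, 109.5]), array([61.4, 58.9]), 7.0)
side r 238.5 [[0.51413475 0.02011085 0.018     ]] (array([514.2,  20.2]), array([55.5, 56.2]), -9.9)
side compact dark 339.5 [[ 0.4575843  -0.17644331  0.012     ]] (array([ 456.6, -169.8]), array([61.4, 83.5]), 22.2)
side brass 39 341 357 222 235 [[ 0.46017412 -0.15980025  0.024     ]]
```

View pics/crops.png

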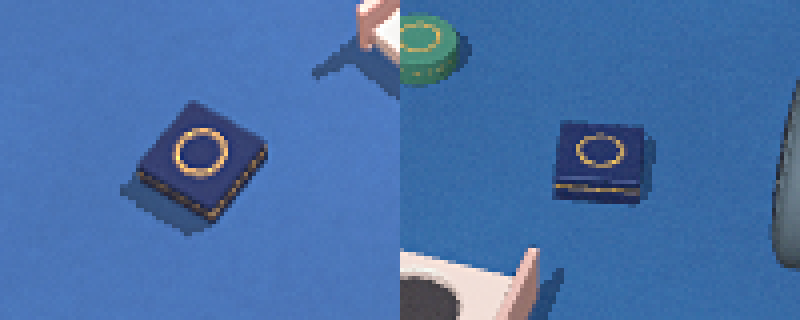

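The rays put the compact at about (0.46, −0.17) and the well at about (0.502, 0.113), with drawer yaw about 6°. The two views agree to about 7 mm. I'll move over the compact for a wrist look.

{"method": "drive_tool", "body": {"series": [[0.036,-0.03,0,0,0,0,1],[0.036,-0.03,0,0,0,0,1],[0.036,-0.03,0,0,0,0,1],[0.036,-0.03,0,0,0,0,1],[0.036,-0.03,0,0,0,0,1]]}}

```text
time: 0.72
position: [0.3377, -0.3782, 0.2223]
tool_rot: [0.984, 0.181, -0.0, -0.0]
ft_force: [0.7, -0.1, 0.6]
grip_width: 0.0871
```

{"method": "drive_tool", "body": {"series": [[0.036,-0.03,0,0,0,0,1],[0.036,-0.03,0,0,0,0,1],[0.036,-0.03,0,0,0,0,1],[0.036,-0.03,0,0,0,0,1],[0.036,-0.03,0,0,0,0,1]]}}

```text
time: 1.35
position: [0.4525, -0.1741, 0.2223]
tool_rot: [0.984, 0.181, -0.0, -0.0]
ft_force: [-0.1, -0.7, -0.5]
grip_width: 0.0873
```

{"method": "drive_tool", "body": {"series": [[0,0,0,0,0,0,1]]}}

```text
time: 1.48
position: [0.4526, -0.1727, 0.2222]
tool_rot: [0.983, 0.183, -0.0, -0.001]
ft_force: [-0.2, 0.0, -0.6]
grip_width: 0.0869
```

```bash
python3 - <<'E'
from rig import robot
import numpy as np,cv2,pickle
o=robot.get_obs();m=robot.camera_model("wrist");p,d=robot.camera("wrist")
print(o["time"],o["position"],o["tool_rot"],-m["R"].T@m["t"],m["R"],m["fx"])
cv2.imwrite("pics/w1.png",p);pickle.dump((o,m,p,d),open("pics/w1.pkl","wb"))
E
```

```text
1.475 [ 0.45260212 -0.17270794  0.22224053] [ 9.83047504e-01  1.83349730e-01 -2.63705230e-04 -6.42498839e-04] [ 0.51750651 -0.14875874  0.38393036] [[ 0.36075673 -0.93265792 -0.00194404]
 [-0.90209473 -0.34946247  0.25318193]
 [-0.2368115  -0.08958338 -0.96741673]] 351.5323576520466
```

View pics/w1.png

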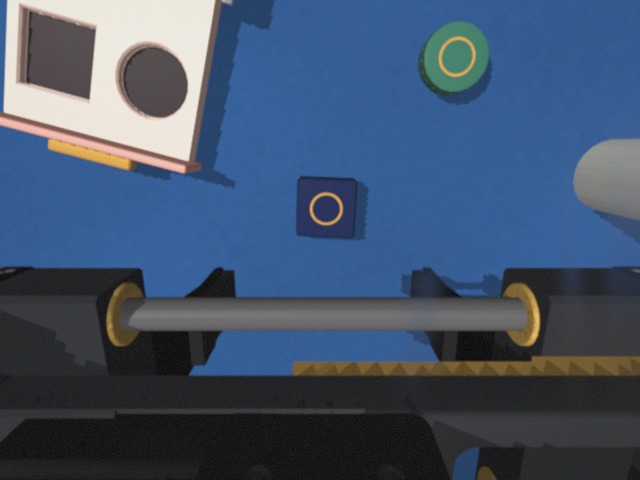

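The wrist view shows the compact at (327,208), nearly square to the image. The square well is at (60,54), the round well at (153,81), the pull at (90,153) and the green compact at (456,57).

```bash
python3 - <<'E'
from h import *
import pickle
o,m,p,d=pickle.load(open("pics/w1.pkl","rb"))
print("pix",p[225,310],p[207,360],p[60,60],p[207,365],p[190,250])
b=p.astype(int);red=(b[...,2]-b[...,0])>15
ring=blob(red,(327,208));print("ring",cv2.contourArea(ring),cast(m,cen(ring),.024),rect(cast(m,ring[:,0],.024)))
v=p.max(2)
reg=np.zeros(v.shape,bool);reg[165:250,280:375]=True
c=blob(((v<95)|red)&reg,(327,208));print("compact",cv2.contourArea(c),cast(m,cen(c),.024),rect(cast(m,c[:,0],.024)),cv2.boundingRect(c))
for k,s in(("sq",(60,54)),("rd",(153,81))):
    c=blob(v<90,s);print(k,cv2.contourArea(c),cv2.boundingRect(c))
    for z in(.018,.026):print(z,cast(m,cen(c),z),rect(cast(m,c[:,0],z)))
hsv=cv2.cvtColor(p,cv2.COLOR_BGR2HSV);g=(hsv[...,1]>130)&(hsv[...,0]>10)&(hsv[...,0]<35)
c=blob(g,(90,153));print("pull",cv2.contourArea(c),cast(m,cen(c),.034),rect(cast(m,c[:,0],.037)))
# depth check
ray=lambda u,w:m["R"].T@(np.array([(u-m["cx"])/m["fx"],(w-m["cy"])/m["fy"],1])*d[w,u]-m["t"])
for q in((310,225),(327,208),(60,54),(110,100),(153,81),(420,250)):print(q,ray(*q).round(4))
E
```

```text
pix [92 51 42] [103  65  41] [77 76 84] [108  70  40] [157  99  58]
ring 857.0 [[ 0.45836799 -0.17439505  0.024     ]] (array([ 458. , -174.3]), array([34.7, 34.3]), 21.2)
compact 3399.5 [[ 0.4602132 -0.1746187  0.024    ]] (array([ 459.3, -175. ]), array([63.2, 61.2]), 18.7) (297, 176, 61, 63)
sq 4300.5 (26, 12, 69, 86)
0.018 [[0.50361852 0.11477818 0.018     ]] (array([502.5, 114.4]), array([62.4, 59.5]), 6.2)
0.026 [[0.50392214 0.10901672 0.026     ]] (array([502.8, 108.6]), array([61. , 58.2]), 6.2)
rd 3268.0 (123, 48, 64, 68)
0.018 [[0.51327343 0.02439184 0.018     ]] (array([512.7,  24.1]), array([60. , 60.6]), 21.1)
0.026 [[0.51336598 0.0206064  0.026     ]] (array([512.8,  20.3]), array([58.7, 59.3]), 21.1)
pull 795.5 [[0.42717853 0.05839061 0.034     ]] (array([428. ,  55.7]), array([10. , 81.6]), 6.1)
(310, 225) [ 0.4357 -0.1654  0.0231]
(327, 208) [ 0.4592 -0.1754  0.0239]
(60, 54) [0.5045 0.1147 0.0173]
(110, 100) [0.4819 0.057  0.0248]
(153, 81) [0.5132 0.0256 0.0187]
(420, 250) [ 0.4481 -0.2945 -0.0021]
```

{"method": "drive_tool", "body": {"series": [[0.005,0.0035,0,0,0,2.2,1],[0,0,0.055,0,0,0,1],[0,0,0.055,0,0,0,1],[0,0,0.055,0,0,0,1],[0,0,0.03,0,0,0,1]], "squeeze": 20}}

```text
time: 2.15
position: [0.4563, -0.1778, 0.0249]
tool_rot: [0.987, 0.161, -0.001, -0.001]
ft_force: [0.2, -0.4, -0.7]
grip_width: 0.0868
```

{"method": "drive_tool", "body": {"series": [[0,0,0.0165,0,0,0,1],[0,0,0,0,0,0,1]]}}

```text
time: 2.4
position: [0.4568, -0.1778, 0.0097]
tool_rot: [0.987, 0.161, -0.001, -0.001]
ft_force: [-0.9, 0.5, 0.2]
grip_width: 0.0868
```

{"method": "drive_tool", "body": {"series": [[0.0026,-0.0027,0,0,0,0,1],[0,0,0,0,0,0,0.6],[0,0,0,0,0,0,0.6],[0,0,0,0,0,0,0.6],[0,0,0,0,0,0,0.6]]}}

```text
time: 3.02
position: [0.4598, -0.1737, 0.0115]
tool_rot: [0.987, 0.162, 0.0, 0.0]
ft_force: [0.7, -0.2, 3.8]
grip_width: 0.0617
```

{"method": "drive_tool", "body": {"series": [[0,0,0,0,0,0,0.6],[0,0,0,0,0,0,0.6],[0,0,-0.02,0,0,0,0.6],[0,0,-0.04,0,0,0,0.6],[0,0,-0.04,0,0,0,0.6]]}}

```text
time: 3.65
position: [0.459, -0.1734, 0.1114]
tool_rot: [0.987, 0.162, -0.001, -0.001]
ft_force: [1.3, -0.6, -1.7]
grip_width: 0.062
```

{"method": "drive_tool", "body": {"series": [[0,0,-0.035,0,0,6.2,0.6],[0,0,-0.035,0,0,6.2,0.6],[0.003,-0.039,0,0,0,0,0.6],[0.003,-0.039,0,0,0,0,0.6],[0.003,-0.039,0,0,0,0,0.6]]}}

```text
time: 4.28
position: [0.4553, -0.0553, 0.1808]
tool_rot: [0.999, 0.054, -0.0, -0.0]
ft_force: [0.6, -0.1, -1.0]
grip_width: 0.0621
```

{"method": "drive_tool", "body": {"series": [[0.003,-0.039,0,0,0,0,0.6],[0.003,-0.039,0,0,0,0,0.6],[0.003,-0.039,0,0,0,0,0.6],[0.003,-0.039,0,0,0,0,0.6],[0,0,0,0,0,0,0.6]]}}

```text
time: 4.9
position: [0.4497, 0.102, 0.1806]
tool_rot: [0.998, 0.057, -0.001, -0.0]
ft_force: [0.9, -0.1, -1.2]
grip_width: 0.0618
```

```bash
python3 - <<'E'
from rig import robot
import numpy as np,cv2,pickle
o=robot.get_obs();m=robot.camera_model("wrist");p,d=robot.camera("wrist")
print(o["time"],o["position"],o["tool_rot"],o["grip_width"])
cv2.imwrite("pics/w2.png",p);pickle.dump((o,m,p,d),open("pics/w2.pkl","wb"))
E
```

```text
4.9 [0.44969722 0.1019952  0.18060188] [ 9.98396613e-01  5.66006334e-02 -7.39607105e-04 -1.55727856e-04] 0.06182040293215257
```

View pics/w2.png

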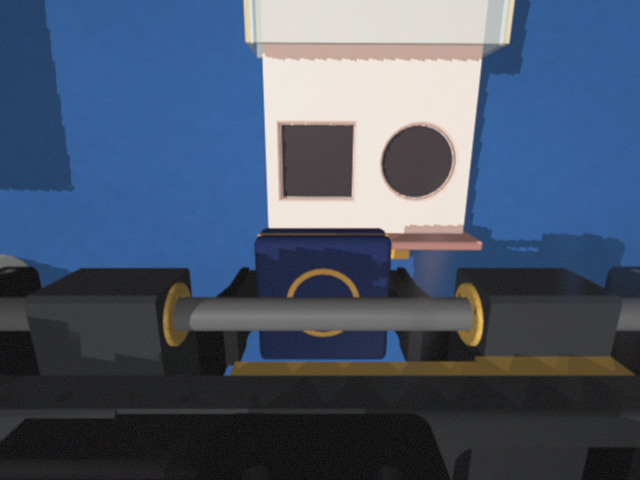

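The compact is held square and lid up, its ring centred at about (323,303). The square well is unobstructed, spanning columns 278–356 and rows 122–200.

```bash
python3 - <<'E'
from h import *
import pickle
o,m,p,d=pickle.load(open("pics/w2.pkl","rb"))
v=p.max(2);b=p.astype(int)
c=blob(v<110,(317,160));print("floor",cv2.contourArea(c),cv2.boundingRect(c),cast(m,cen(c),.018),rect(cast(m,c[:,0],.018)))
g=p.min(2)[100:225,270:370]
c=blob((p.min(2)<185)&(np.arange(480)[:,None]<215)&(np.arange(480)[:,None]>75),(317,160));print("mouth",cv2.boundingRect(c),cast(m,cen(c),.026),rect(cast(m,c[:,0],.026)))
c=blob(v<110,(417,160));print("round",cast(m,cen(c),.018),rect(cast(m,c[:,0],.018)))
print("row",p[160,266:292].min(1),"R",p[160,345:365].min(1)); print("col",p[115:130,317].min(1),p[190:210,317].min(1))
# compact in hand
zt=o["position"][2]-.0115+.024
ring=((b[...,2]-b[...,0])>25)&(np.arange(480)[:,None]<298)&(np.arange(480)[:,None]>260);ring[:,:280]=0;ring[:,370:]=0
ys,xs=np.nonzero(ring);P=cast(m,np.c_[xs,ys],zt)*1000
A=np.c_[2*P[:,:2],np.ones(len(P))];s=np.linalg.lstsq(A,(P[:,:2]**2).sum(1),rcond=None)[0]
print("ring circle",s[:2],np.sqrt(s[2]+s[0]**2+s[1]**2),"tcp",o["position"])
for w in(250,):
  r=np.nonzero(v[w+20,230:420]<110)[0]+230;print("compact cols",r.min(),r.max(),cast(m,[(r.min(),w+20),(r.max(),w+20)],zt))
print("depth top",d[285,323],d[250,323]);ray=lambda u,w:m["R"].T@(np.array([(u-m["cx"])/m["fx"],(w-m["cy"])/m["fy"],1])*d[w,u]-m["t"])
for q in((323,250),(323,285),(265,345),(380,345),(317,160),(300,215)):print(q,ray(*q).round(4),p[q[1],q[0]])
E
```

```text
floor 4762.5 (282, 125, 71, 72) [[0.50420024 0.11311582 0.018     ]] (array([502.9, 112.9]), array([62.8, 62.8]), 6.5)
mouth (277, 121, 79, 80) [[0.50463335 0.11409412 0.026     ]] (array([503. , 113.7]), array([68.1, 67.7]), 6.5)
round [[0.51352874 0.02359771 0.018     ]] (array([512.7,  23.4]), array([62.1, 61.7]), -2.4)
row [202 220 222 222 222 222 222 222 221 223 221 202 167 147 128 133  99  55
  53  66  68  67  69  65  68  67] R [ 66  67  67  67  66  65  72 127 192 192 204 214 219 220 222 223 222 222
 220 222]
col [223 224 223 223 223 213 181 163 149 133  86  62  70  70  72] [ 65  66  63  66  63  75 111 150 161 167 187 205 219 221 221 221 221 221
 221 220]
ring circle [448.69259929 101.20029609] 15.332866223951957 tcp [0.44969722 0.1019952  0.18060188]
compact cols 239 419 [[0.46000172 0.14035874 0.19310188]
 [0.46921297 0.05990476 0.19310188]]
depth top 0.16107023 0.1559458
(323, 250) [0.4736 0.1039 0.1929] [75 44 37]
(323, 285) [0.4567 0.1019 0.1921] [66 37 32]
(265, 345) [0.4232 0.126  0.1929] [60 31 21]
(380, 345) [0.4297 0.0715 0.1931] [76 49 39]
(317, 160) [0.5042 0.1128 0.0189] [69 68 74]
(300, 215) [0.454  0.1228 0.027 ] [220 230 240]
```

Well centre relative to the compact in hand is (+55.7, +12.6) mm in world axes. In tool axes that is +0.0568 and −0.0062, and the yaw matches at 6.5°. I'll move over, descend, then settle.

{"method": "drive_tool", "body": {"series": [[0.0284,-0.0031,0,0,0,0,0.6],[0.0284,-0.0031,0,0,0,0,0.6],[0,0,0.05,0,0,0,0.6],[0,0,0.05,0,0,0,0.6],[0,0,0.035,0,0,0,0.6]]}}

```text
time: 5.58
position: [0.5059, 0.1108, 0.0439]
tool_rot: [0.999, 0.054, -0.001, 0.0]
ft_force: [0.3, 0.6, -1.9]
grip_width: 0.0619
```

{"method": "drive_tool", "body": {"series": [[0,0,0,0,0,0,0.6],[0,0,0,0,0,0,0.6]]}}

```text
time: 5.82
position: [0.5075, 0.1116, 0.0468]
tool_rot: [0.999, 0.054, 0.001, 0.0]
ft_force: [0.5, 1.1, -0.9]
grip_width: 0.0616
```

```bash
python3 - <<'E'
from rig import robot
import numpy as np,cv2,pickle
for i in range(3):
    o=robot.get_obs();m=robot.camera_model("wrist");p,d=robot.camera("wrist")
    print(o["time"],o["position"],o["tool_rot"][1],-m["R"].T@m["t"])
cv2.imwrite("pics/w3.png",p[40:420,140:500].repeat(2,0).repeat(2,1)[:600]);pickle.dump((o,m,p,d),open("pics/w3.pkl","wb"))
E
```

```text
5.825 [0.50753535 0.11156789 0.0468262 ] 0.05396910718819783 [0.57632861 0.11824344 0.20861433]
5.875 [0.50796356 0.11175805 0.0474075 ] 0.05412026449479924 [0.57650611 0.11845904 0.20928381]
5.925 [0.50806065 0.11193707 0.04768355] 0.054230690276432736 [0.57650063 0.11864594 0.20959612]
```

View pics/w3.png

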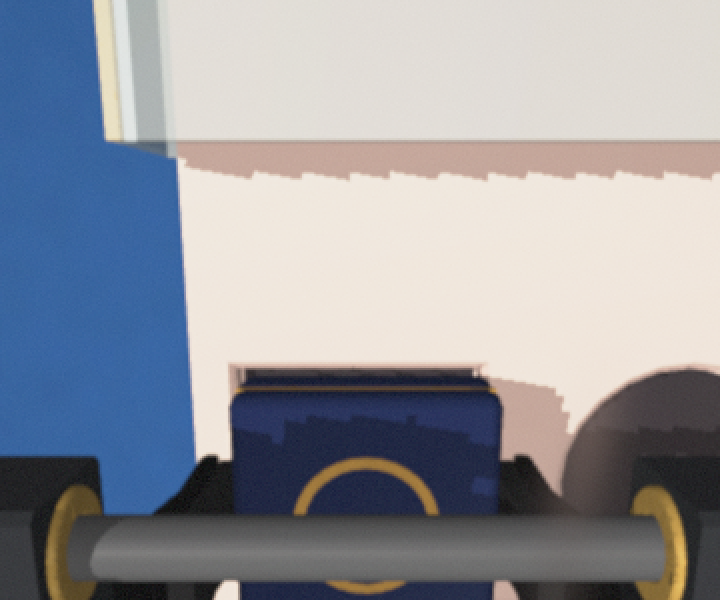

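The compact is over the well. The mouth's far edge shows at crop columns 229–488, row 365, and the lid's far corners at (234,397) and (500,397).

```bash
python3 - <<'E'
from h import *
import pickle
o,m,p,d=pickle.load(open("pics/w3.pkl","rb"))
f=lambda u,v:(140+u/2,40+v/2)
q=np.deg2rad(6.5);X=np.array([np.cos(q),np.sin(q)]);Y=np.array([np.sin(q),-np.cos(q)])
def pr(n,px,z):
    P=cast(m,px,z)[:,:2]*1000;print(n,P.round(1).tolist(),"toolx",(P@X).round(1),"tooly",(P@Y).round(1))
zb=o["position"][2]-.0115
pr("mouth far corners",[f(230,364),f(487,364)],.026)
pr("lid far edge sides",[f(234,405),f(501,405)],zb+.021)
pr("lid sides lower row",[f(234,480),f(498,480)],zb+.021)
pr("seam far edge",[f(240,388),f(494,388)],zb+.012)
b=p.astype(int);r=((b[...,2]-b[...,0])>25);ys,xs=np.nonzero(r);k=(xs>285)&(xs<362)&(ys>262)&(ys<296)
P=cast(m,np.c_[xs,ys][k],zb+.024)*1000
s=np.linalg.lstsq(np.c_[2*P[:,:2],np.ones(len(P))],(P[:,:2]**2).sum(1),rcond=None)[0]
print("ring",s[:2],np.sqrt(s[2]+s[:2]@s[:2]),"toolx",s[:2]@X,"tooly",s[:2]@Y, "tcp",o["position"][:2]*1000@X,o["position"][:2]*1000@Y)
w=np.array([504.6,113.9]);print("well",w@X,w@Y)
E
```

```text
mouth far corners [[533.3, 150.3], [540.7, 82.1]] toolx [546.9 546.6] tooly [-89.  -20.4]
lid far edge sides [[531.3, 143.5], [537.8, 83.8]] toolx [544.1 543.9] tooly [-82.4 -22.4]
lid sides lower row [[513.3, 142.4], [520.0, 81.7]] toolx [526.1 525.9] tooly [-83.3 -22.3]
seam far edge [[533.0, 143.8], [539.5, 84.0]] toolx [545.8 545.5] tooly [-82.5 -22.4]
ring [507.01957512 111.12162207] 15.28575620749061 toolx 516.3397048532237 tooly -53.01107089628872 tcp 517.4663954591289 -53.70342523438502
well 514.2502044225706 -56.045492694277584
```

{"method": "drive_tool", "body": {"series": [[-0.0023,-0.0022,0.005,0,0,0,0.6],[0,0,0,0,0,0,0.6],[0,0,0.005,0,0,0,0.6],[0,0,0,0,0,0,0.6]]}}

```text
time: 6.48
position: [0.5038, 0.1143, 0.0356]
tool_rot: [0.999, 0.055, -0.0, -0.0]
ft_force: [-0.1, 0.8, -2.0]
grip_width: 0.0619
```

{"method": "drive_tool", "body": {"series": [[0,0,0.003,0,0,0,0.6],[0,0,0,0,0,0,0.6]]}}

```text
time: 6.72
position: [0.5039, 0.1142, 0.0328]
tool_rot: [0.999, 0.054, -0.0, -0.0]
ft_force: [-0.9, 0.1, -1.7]
grip_width: 0.0621
```

{"method": "drive_tool", "body": {"series": [[0,0,0.002,0,0,0,0.6],[0,0,0,0,0,0,0.6]]}}

```text
time: 6.98
position: [0.504, 0.1142, 0.0309]
tool_rot: [0.999, 0.054, -0.0, -0.0]
ft_force: [1.0, 0.4, -0.5]
grip_width: 0.0614
```

{"method": "drive_tool", "body": {"series": [[0,0,0.001,0,0,0,0.6],[0,0,0,0,0,0,0.6]]}}

```text
time: 7.22
position: [0.5041, 0.1142, 0.03]
tool_rot: [0.999, 0.054, -0.0, -0.0]
ft_force: [0.8, 0.8, -1.6]
grip_width: 0.0617
```

Essentially at the floor, so I'll release with a small opening, then lift.

{"method": "drive_tool", "body": {"series": [[0,0,0,0,0,0,0.8],[0,0,0,0,0,0,0.8],[0,0,0,0,0,0,0.8],[0,0,-0.02,0,0,0,0.8],[0,0,-0.04,0,0,0,0.8]]}}

```text
time: 7.85
position: [0.5028, 0.1142, 0.0894]
tool_rot: [0.999, 0.054, -0.002, -0.0]
ft_force: [1.1, -0.1, 0.2]
grip_width: 0.0693
```

{"method": "drive_tool", "body": {"series": [[-0.02,0,-0.05,0,0,0,0.8],[-0.05,0,-0.03,0,0,0,0],[0,0,0,0,0,0,0]]}}

```text
time: 8.22
position: [0.4311, 0.1068, 0.1718]
tool_rot: [0.999, 0.055, -0.0, -0.0]
ft_force: [0.6, -0.3, -0.6]
grip_width: 0.0563
```

```bash
python3 - <<'E'
from rig import robot
import numpy as np,cv2,pickle
o=robot.get_obs();m=robot.camera_model("wrist");p,d=robot.camera("wrist")
print(o["time"],o["position"],o["tool_rot"],o["grip_width"])
cv2.imwrite("pics/w4.png",p);pickle.dump((o,m,p,d),open("pics/w4.pkl","wb"))
E
```

```text
8.225 [0.43106886 0.10681796 0.17179182] [ 9.98504877e-01  5.46623754e-02 -1.87192194e-04 -2.58558444e-05] 0.056334311432482666
```

View pics/w4.png

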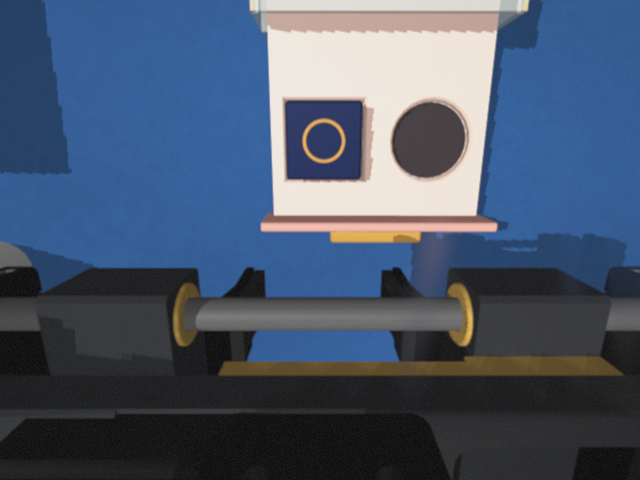

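The compact sits inside the well, its lid spanning (286–362, 100–180) with an even rim. The pull is at (331–420, 237) and the organiser roof edge is at about row 13.

```bash
python3 - <<'E'
from h import *
import pickle
o,m,p,d=pickle.load(open("pics/w4.pkl","rb"))
q=np.deg2rad(6.4);X=np.array([np.cos(q),np.sin(q)]);Y=np.array([np.sin(q),-np.cos(q)])
def pt(u,w):
    D=np.median(d[w-2:w+3,u-2:u+3]);return m["R"].T@(np.array([(u-m["cx"])/m["fx"],(w-m["cy"])/m["fy"],1])*D-m["t"])
for n,u,w in(("lid",294,110),("lid",353,110),("lid",294,170),("lid",353,170),("lid",323,141),("ins",300,70),("ins",375,205),("floor",430,140)):print(n,pt(u,w).round(4))
def pr(n,px,z):
    P=cast(m,px,z)[:,:2]*1000;print(n,P.round(1).tolist(),"X",(P@X).round(1),"Y",(P@Y).round(1))
b=p.astype(int);g=(b[...,2]-b[...,0])>90
c=blob(g,(376,238));x,y,w,h=cv2.boundingRect(c);print(x,y,w,h);pr("pull face top edge",[(x,y+h),(x+w,y+h)],.037)
pr("panel ends front top",[(262,229),(496,230)],.052)
pr("roof edge/corners",[(254,13),(522,13)],.053)
r=blob(((b[...,2]-b[...,0])>25),(324,141));pr("ring",[cen(r)],.042)
print("tcp",o["position"][:2]*1000@X,o["position"][:2]*1000@Y)
print(p[5:22,380].min(1))
E
```

```text
lid [0.5234 0.139  0.0418]
lid [0.5285 0.0929 0.0413]
lid [0.4772 0.1349 0.0414]
lid [0.4825 0.0869 0.0414]
lid [0.5025 0.1138 0.042 ]
ins [0.5555 0.1383 0.0256]
ins [0.4534 0.0621 0.0255]
floor [0.5137 0.0218 0.0178]
331 231 89 11
pull face top edge [[418.5, 97.5], [427.0, 20.0]] X [426.8 426.6] Y [-50.2  27.7]
panel ends front top [[427.4, 156.0], [447.7, -35.6]] X [442.2 441. ] Y [-107.4   85.3]
roof edge/corners [[584.0, 171.9], [604.6, -16.5]] X [599.5 599. ] Y [-105.7   83.7]
ring [[504.1, 110.9]] X [513.3] Y [-54.]
tcp 440.2892838372255 -58.10147799408267
[213 214 215 215 210 187 145 129 141 153 154 156 153 155 155 154 155]
```

The lid corners are at 41.3–42.0 mm, so it is flat and seated. In drawer axes the pull face is at X=427, Y=−11 mm and the organiser front is at X≈599 mm, so travel is about 150 mm. I'll bring the closed fingers down in front of the pull.

{"method": "drive_tool", "body": {"series": [[-0.021,0.0235,0,0,0,0,0],[-0.021,0.0235,0,0,0,0,0],[0,0,0.05,0,0,0,0],[0,0,0.05,0,0,0,0],[0,0,0.03,0,0,0,0]]}}

```text
time: 8.9
position: [0.3985, 0.055, 0.0374]
tool_rot: [0.999, 0.054, -0.001, -0.0]
ft_force: [1.0, -0.3, -0.5]
grip_width: 0.0048
```

{"method": "drive_tool", "body": {"series": [[0,0,0.018,0,0,0,0],[0,0,0,0,0,0,0]]}}

```text
time: 9.15
position: [0.3981, 0.0552, 0.0201]
tool_rot: [0.999, 0.054, -0.001, -0.0]
ft_force: [-0.2, 0.2, 0.9]
grip_width: 0.0006
```

{"method": "drive_tool", "body": {"series": [[0.01,0,0,0,0,0,0],[0.01,0,0,0,0,0,0],[0.01,0,0,0,0,0,0],[0.01,0,0,0,0,0,0],[0.01,0,0,0,0,0,0]]}}

```text
time: 9.78
position: [0.4485, 0.0609, 0.0225]
tool_rot: [0.999, 0.055, 0.0, 0.0]
ft_force: [-2.0, -0.2, 1.0]
grip_width: 0.0003
```

{"method": "drive_tool", "body": {"series": [[0.012,0,0,0,0,0,0],[0.012,0,0,0,0,0,0],[0.012,0,0,0,0,0,0],[0.012,0,0,0,0,0,0],[0.012,0,0,0,0,0,0]]}}

```text
time: 10.4
position: [0.508, 0.0674, 0.022]
tool_rot: [0.999, 0.054, -0.0, -0.0]
ft_force: [-1.5, -0.7, 0.8]
grip_width: 0.0009
```

{"method": "drive_tool", "body": {"series": [[0.01,0,0,0,0,0,0],[0.01,0,0,0,0,0,0],[0.01,0,0,0,0,0,0],[0.008,0,0,0,0,0,0]]}}

```text
time: 10.9
position: [0.5456, 0.0715, 0.022]
tool_rot: [0.999, 0.054, 0.0, 0.0]
ft_force: [-0.8, 0.3, -0.1]
grip_width: 0.0005
```

{"method": "drive_tool", "body": {"series": [[0.004,0,0,0,0,0,0],[0.004,0,0,0,0,0,0]]}}

```text
time: 11.15
position: [0.5511, 0.0721, 0.0219]
tool_rot: [0.998, 0.055, -0.002, 0.0]
ft_force: [-5.6, -3.0, 4.9]
grip_width: 0.0002
```

{"method": "drive_tool", "body": {"series": [[0.004,0,0,0,0,0,0],[0.003,0,0,0,0,0,0]]}}

```text
time: 11.4
position: [0.5528, 0.0726, 0.0216]
tool_rot: [0.998, 0.055, -0.008, -0.0]
ft_force: [-10.3, -5.0, 7.7]
grip_width: 0.0005
```

Resistance rose to 10 N with y and z components, about where the detent should start. I'll look before pushing harder.

```bash
python3 - <<'E'
from rig import robot
import numpy as np,cv2
o=robot.get_obs();print(o["time"],o["position"],o["ft_force"],o["moment"])
p,d=robot.camera("side");q,d=robot.camera("scene")
a=cv2.resize(p[180:320,160:360],(800,560)) ; cv2.imwrite("pics/s5.png",a)
cv2.imwrite("pics/c5.png",cv2.resize(q[170:350,290:490],(660,594)))
E
```

```text
11.4 [0.5527683  0.07256322 0.02160481] [-10.25245305  -4.96169183   7.65748212] [-0.75727229  1.63023189 -0.05066858]
```

View pics/s5.png

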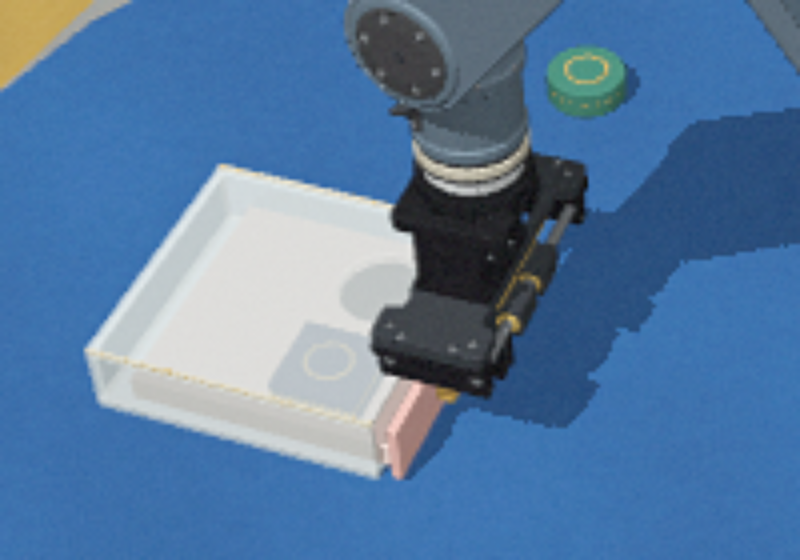

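The drawer is about 8 mm from home with the compact under the roof and nothing jammed in view. The gripper is clear of the roof, and the moment puts the load at the fingertips, so it is pad friction on the bar. I'll ease that off and push on.

{"method": "drive_tool", "body": {"series": [[0.001,0.001,-0.002,0,0,0,0],[0.003,0,0,0,0,0,0]]}}

```text
time: 11.75
position: [0.5609, 0.0729, 0.0231]
tool_rot: [0.999, 0.054, -0.003, -0.001]
ft_force: [-2.5, 1.1, -2.0]
grip_width: 0.0006
```

{"method": "drive_tool", "body": {"series": [[0.003,0,0,0,0,0,0],[0.002,0,0,0,0,0,0]]}}

```text
time: 12.0
position: [0.5618, 0.073, 0.0232]
tool_rot: [0.998, 0.055, -0.008, -0.0]
ft_force: [-14.0, -3.8, 7.6]
grip_width: 0.0004
```

It clicked through with an 8 mm jump and is now firm against the stop at the expected X. One more small push, then I'll back off.

{"method": "drive_tool", "body": {"series": [[0.002,0,0,0,0,0,0],[0,0,0,0,0,0,0]]}}

```text
time: 12.25
position: [0.5618, 0.073, 0.0232]
tool_rot: [0.998, 0.055, -0.01, -0.0]
ft_force: [-15.2, -4.3, 7.7]
grip_width: 0.0008
```

{"method": "drive_tool", "body": {"series": [[-0.02,0,0,0,0,0,0],[-0.04,0,0,0,0,0,0],[-0.04,0,-0.05,0,0,0,0],[-0.02,0,-0.06,0,0,0,0],[-0.02,0,-0.06,0,0,0,0]]}}

```text
time: 12.88
position: [0.4345, 0.0579, 0.1936]
tool_rot: [0.999, 0.054, 0.002, 0.0]
ft_force: [0.9, -1.0, 0.5]
grip_width: 0.0004
```

{"method": "drive_tool", "body": {"series": [[0,0,0,0,0,0,0],[0,0,0,0,0,0,0]]}}

```text
time: 13.12
position: [0.4347, 0.0581, 0.192]
tool_rot: [0.999, 0.054, 0.002, 0.0]
ft_force: [-0.2, 0.5, -0.3]
grip_width: 0.0003
```

```bash
python3 - <<'E'
from rig import robot
import numpy as np,cv2
o=robot.get_obs();print(o["time"],o["position"],o["ft_force"])
p,d=robot.camera("side");q,d=robot.camera("scene");w,d=robot.camera("wrist")
s=lambda a:cv2.resize(a,(400,300))
cv2.imwrite("pics/f.png",np.vstack([np.hstack([cv2.resize(p[170:320,160:360],(400,300)),cv2.resize(q[170:350,270:510],(400,300))]),np.hstack([s(w),s(p)])]))
E
```

```text
13.125 [0.43465634 0.05805437 0.19199581] [-0.16090313  0.54805084 -0.30753834]
```

View pics/f.png

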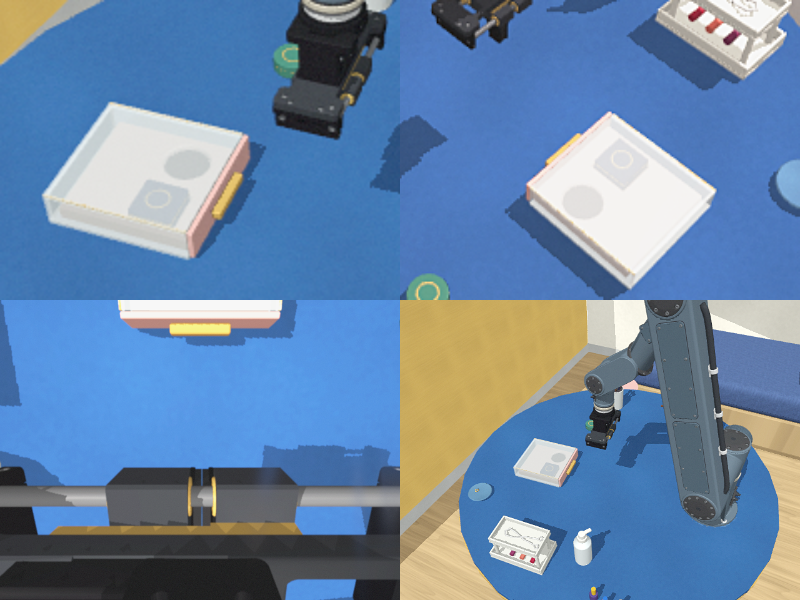

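The front panel is flush with the organiser and the compact shows in its well through the roof. The green compact and the bystanders in view look undisturbed, and the arm is clear, so I'm handing in.

```bash
python3 -c "
from rig import robot
print(robot.hand_in())"
```

```text
the job is handed in; nothing more can be done
None
```

The navy compact is lid up in the square well, the drawer is fully home past its click, and the job was handed in at about 13 s.

- **Compact:** after release, depth readings put all four lid corners and the centre at 41.3–42.0 mm, against 42 mm expected, so it sits flat on the well floor.
- **Drawer:** it jumped about 8 mm through the detent and then held firm against its stop. The pull face ended at about 576 mm in drawer axes, against 577 mm predicted. The last pictures show the front panel flush with the organiser.
- **Round green compact and bystanders:** those in the last pictures (green compact, tray and pump bottle) looked undisturbed, by eye only. The canister was mostly out of view and I did not re-measure any of them. The arm's path stayed clear of them all.
- **Disagreements:**
  - The first fixed-camera positions for the well differed by about 7 mm, so I used closer wrist views instead.
  - The hover over the well was 2–3 mm off and I corrected it before lowering.
  - While pushing the drawer, forces of 5–8 N appeared across the push direction. I put this down to pad friction on the bar. The total stayed under 20 N in every reading.

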